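# Press both end caps home on the sloping stand

## Robot

A 6-joint arm with a two-finger parallel gripper is mounted at the origin on the work surface. World frame = base frame: x ahead of the robot, y to its left, z up, the work surface at z = 0. Lengths are in m, angles in rad, forces in N, time in s.
With the tool pointing down it reaches from about 0.4 to 0.825 m from the base axis. Payload 7 kg.
Tool frame: the origin (TCP) lies midway between the tips of the shut fingers; the grasp point (between the pads) lies 19 mm behind it; z points along the fingers, x is the direction in which the jaws open and shut, and the axes are right-handed (so a half turn about z gives the same grasp; the last joint's range is limited). The gripper opens to 88 mm and grips with 3 to 60 N. Pads are 19 mm wide; open, the fingers measure 130 mm over their backs; the gripper's body (78 mm by 193 mm) begins 47 mm behind the grasp point.
Start: joints at [-0.895, 0.359, 0.012, 0, -1.224, -0.288], TCP at [0.255, -0.625, 0.197] pointing down, gripper open.
Joint ranges: [-3.07, 3.07], [-1.43, 2.12], [-1.02, 1.25], [-3.03, 1.67], [-3.05, -0], [-3.03, 3.03]. Speed limits (rad/s): [2.39, 2.39, 3.01, 3.14, 3.14, 3.14].

## Interface

Orientations are given as [roll, pitch, yaw] about the fixed x, y, z axes, in that order (R = Rz(yaw) Ry(pitch) Rx(roll)).
In Python, from station import status, eyes, workorder gives the robot as it stands.
- The arm moves only by the shell command python3 -m jog 'ROWS' [OPENING] [FORCE]. ROWS is JSON, a list of rows, each a list of 6 numbers: the shift along the world's x, y, z in mm, then the turn, a rotation vector about the world's x, y, z in rad. A call has 1 to 12 rows; each row shifts and turns the pose as measured when the row begins; what a row does not reach is not made up. A row lasts 1/10 s, in which the tool goes at most 50 mm and 8.59 degrees, less where a joint would pass 70% of its speed; a pose out of reach is approached as far as the arm can. A call with a gripper value outside its range is refused whole. OPENING is the opening, from 0 (shut) to 1 (fully open), set as the call begins (- or left out, the last holds). The fingers move at their own pace and stop on an object; FORCE is the grip in N (left out, the last holds). Time passes only in rows, so rows that do not move let the fingers close. It gives the time, the measured TCP pose, the force and the opening at its end, in the units of the state.
- status.get_state(): the state, without advancing time (a new reading comes with each control period).
- eyes.grab_frame(name): name is "scene" or "top" or "wrist"; returns the picture (400x640x3 uint8, blue, green, red); there is no depth.
- eyes.calibration(name): a dict with "camera_matrix" (3x3 intrinsics, pixels), "cam_to_world" (4x4, takes a point from camera to world coordinates); the wrist camera has in their place "hand_eye" (4x4, takes a point from camera to tool coordinates, whose origin is the TCP and whose axes are the tool frame's). Camera axes: x right, y up, looking along -z (the intrinsics and any distortion apply to the point x, -y, -z); pixel columns grow to the right and rows downward; lengths in m; the calibration is good to about 2 mm. A picture is of the moment at which its call begins: read the wrist's pose just before it. calibration takes no time and is no camera call.
- workorder.job_done(): hands the job in, once; it reports no verdict.
The state is a dict: "t": time; "q": joint angles; "qd": joint speeds; "joint_efforts": joint torques, N m; "eef_pos": TCP position; "ee_rot": TCP orientation; "force": force on the tool from outside, world axes, zero at the start; "moment": the same for the moment, N m; "width": finger opening in m.
Only numpy, scipy, OpenCV 4.12 (cv2) and the standard library are available. Lean on these libraries where they do the work, as an engineer would, in place of code of your own. Each camera call takes 0.05 s, during which the arm holds its last target. There are 200 camera calls.

## Task

Both black end caps of the aluminium instrument case stand proud: press them fully home, one after the other (either first), by holding the case by its aluminium body just above or on the sloping stand and pushing its end steadily down the slope, square against the stop bar, then turning the case end for end so the other cap meets the bar. Do not push the caps with the fingers or slam the case. Leave the case lying display up, flat and straight on the slope, the cap pressed last at the bar, and do not disturb the bowl, the meter or the screwdriver.

Things in the scene. Friction and masses are not known exactly. Their poses are not given: they have to be found in the camera images.
- case: loose instrument case lying on the table, display up: a plain aluminium box 110 long (its x) x 56 wide (y) x 36 high (z) mm, about 0.4 kg, with a black end cap at each end; origin at the centre of the underside of the aluminium box. The small display on its top is nearer the +x end. Grip it across the 56 mm width
- cap_a (a joint): slide of the cap at the case's +x end, m: 0 = 10 mm proud, 0.010 = fully home (flush on the box). Stiff: it needs about 7 N and stays where it is left
- cap_b (a joint): the same for the cap at the case's -x end
- end_a: flange of the +x cap: black plate 8 thick x 54 wide x 34 high mm; origin at the centre of its outer face, 18 mm above the case's underside; that face is 63 mm from the case's centre when home, 73 mm when fully out. Axes as the case's
- end_b: the same at the -x end
- slope: sloping plate of the fixed steel stand, 190 long (x) x 150 wide (y) mm, rising 30 degrees away from the robot, with a stop bar along its lower edge, 12 thick, standing 30 mm out of the plate, full width. Origin: middle of the foot of the bar's inner face, on the plate, 30 mm above the table. x points up the slope, z square out of the plate; the bar's inner face is x = 0
- bowl: bystander: steel bowl, 100 across, 35 high, origin under its centre
- meter: bystander: hand-held multimeter lying flat, 150 x 78 x 45 mm, origin under its centre
- driver: bystander: screwdriver lying on the table, 180 long
Not all that is in view belongs to the job. Leave any red look-alike of the case alone.

How it is judged:
On the way, in this order (a step that is already met when the one before it is completed fails the run):
1. one cap is home (within 2 mm) with its end at the stop bar, the other cap still out (((value of joint cap_a above 0.008 m and x of end_a in the frame of slope between -0.006 and 0.006 m and z of end_a in the frame of slope between 0 and 0.045 m and y of end_a in the frame of slope between -0.075 and 0.075 m and value of joint cap_b below 0.008 m) or (value of joint cap_b above 0.008 m and x of end_b in the frame of slope between -0.006 and 0.006 m and z of end_b in the frame of slope between 0 and 0.045 m and y of end_b in the frame of slope between -0.075 and 0.075 m and value of joint cap_a below 0.008 m))), for 0.1 s.
2. the case has been turned: the end with the cap still out stands on or just above the slope, within 30 mm of the bar (((value of joint cap_a below 0.008 m and value of joint cap_b above 0.008 m and x of end_a in the frame of slope between -0.01 and 0.03 m and z of end_a in the frame of slope between 0 and 0.045 m and y of end_a in the frame of slope between -0.075 and 0.075 m) or (value of joint cap_b below 0.008 m and value of joint cap_a above 0.008 m and x of end_b in the frame of slope between -0.01 and 0.03 m and z of end_b in the frame of slope between 0 and 0.045 m and y of end_b in the frame of slope between -0.075 and 0.075 m))).
3. both caps are home (within 2 mm), an end at the stop bar (((value of joint each of cap_a, cap_b above 0.008 m and x of end_a in the frame of slope between -0.006 and 0.006 m and z of end_a in the frame of slope between 0 and 0.045 m and y of end_a in the frame of slope between -0.075 and 0.075 m) or (value of joint each of cap_b, cap_a above 0.008 m and x of end_b in the frame of slope between -0.006 and 0.006 m and z of end_b in the frame of slope between 0 and 0.045 m and y of end_b in the frame of slope between -0.075 and 0.075 m))), for 0.1 s.
At the end, for the whole second after the job is handed in: Both caps within 2 mm of fully home; the case released and at rest display up on the slope, flat on it (within 7 degrees and 6 mm), along it (within 11 degrees), within 45 mm of its middle line, its lower end within 15 mm of the stop bar (value of joint each of cap_a, cap_b above 0.008 m and x of any of end_a, end_b in the frame of slope below 0.015 m and x of case in the frame of slope above 0.04 m and y of case in the frame of slope between -0.045 and 0.045 m and z of case in the frame of slope between -0.006 and 0.006 m and angle between the z axis of case and the z axis of slope, either way round below 0.12 rad and angle between the x axis of case and the x axis of slope, either way round below 0.2 rad and linear speed of case below 0.02 m/s); the robot touches nothing.
It fails at once if the bowl, the meter or the screwdriver is moved more than 30 mm (distance of any of bowl, meter, driver from where it was at the start of the episode above 0.03 m).
It fails at once if the fingers push a cap with more than 6 N (contact force between the fingers and end_a above 6 N or contact force between the fingers and end_b above 6 N).
It fails at once if the case is slammed or dropped on the bar: faster than 0.4 m/s with its underside centre within 85 mm of the foot of the bar (distance between case and slope below 0.085 m and linear speed of case above 0.4 m/s).
It also fails if it takes over 51 s, if anything falls off the work surface, if the arm or the gripper's body presses on something with over 40 N, if the wrist force passes 120 N, or if a joint passes its speed limit or range.

## Working session

There is one attempt and no reset: what is moved stays moved. The work goes in short steps, Python scripts to look and compute and a shell command to move; the robot and the scene stay as the last step left them, time stands still between calls to the robot, and variables do not carry over. Pictures are saved under pics/ and viewed, about 8 in all and at most 12, crops included, and the job is handed in when it is done.

```bash
mkdir -p pics; ls; python3 - <<'E'
from station import status, eyes
import cv2, numpy as np
np.set_printoptions(precision=4,suppress=True)
print(status.get_state())
for n in("scene","top"):
    cv2.imwrite(f"pics/{n}0.png",eyes.grab_frame(n))
for n in("scene","top","wrist"):
    print(n,eyes.calibration(n))
E
```

```text
pics
{'t': 0.0, 'q': array([-0.8949,  0.3594,  0.0111, -0.0004, -1.2241, -0.2881]), 'qd': array([-0.0011,  0.001 ,  0.0014,  0.0013,  0.0003,  0.0007]), 'joint_efforts': array([ -0.0002, -58.2722,  29.3034,   6.9969,   0.0065,  -0.0002]), 'eef_pos': array([ 0.255 , -0.6244,  0.1965]), 'ee_rot': array([-3.1415, -0.0016,  1.9584]), 'force': array([0.2079, 0.7131, 0.0965]), 'moment': array([-0.0336,  0.0515, -0.0042]), 'width': 0.08727289275104415}
scene {'camera_matrix': array([[411.7844,   0.    , 322.2667],
       [  0.    , 411.7844, 202.8291],
       [  0.    ,   0.    ,   1.    ]]), 'cam_to_world': array([[-0.7511, -0.3717,  0.5456,  1.2539],
       [ 0.66  , -0.4383,  0.6101,  0.7544],
       [ 0.0124,  0.8184,  0.5745,  0.75  ],
       [ 0.    ,  0.    ,  0.    ,  1.    ]])}
top {'camera_matrix': array([[363.0271,   0.    , 314.1418],
       [  0.    , 363.0271, 202.42  ],
       [  0.    ,   0.    ,   1.    ]]), 'cam_to_world': array([[-0.0301,  0.9913, -0.1282,  0.4513],
       [-0.9994, -0.0318, -0.0111,  0.0028],
       [-0.0151,  0.1277,  0.9917,  1.1455],
       [ 0.    ,  0.    ,  0.    ,  1.    ]])}
wrist {'camera_matrix': array([[359.6177,   0.    , 318.2416],
       [  0.    , 359.6177, 201.0758],
       [  0.    ,   0.    ,   1.    ]]), 'hand_eye': array([[ 1.    ,  0.0009,  0.0007,  0.0011],
       [ 0.001 , -0.9546, -0.2979, -0.0809],
       [ 0.0005,  0.2979, -0.9546, -0.1872],
       [ 0.    ,  0.    ,  0.    ,  1.    ]])}
```

View pics/top0.png

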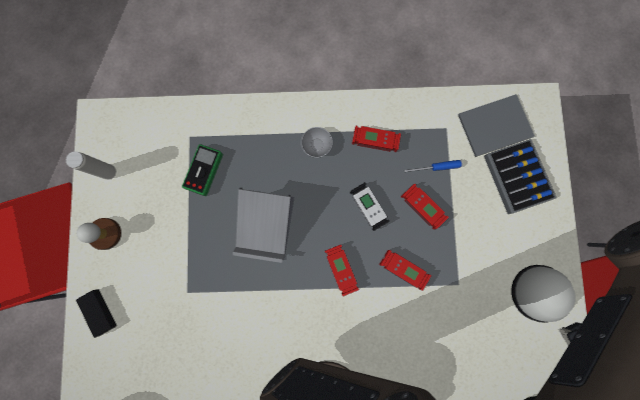

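View pics/scene0.png

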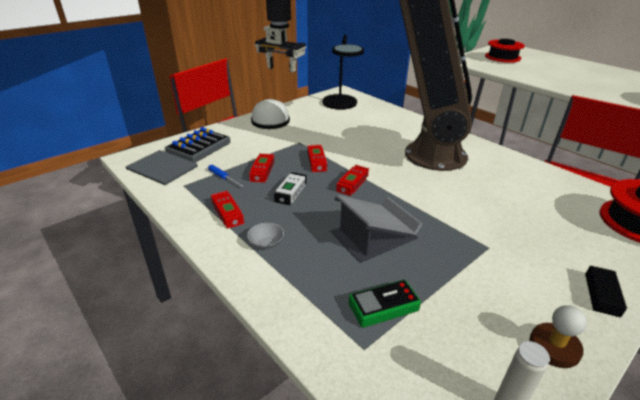

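The top view shows the white case at about (369,206) with its display toward the upper end. The stand is at (263,225) with its bar at the lower edge, the bowl at (317,141), the meter at (203,170) and the driver at (435,166). Next is one enlarged crop.

```bash
python3 - <<'E'
import cv2, numpy as np
im=cv2.imread("pics/top0.png")
a=cv2.resize(im[175:275,225:300],None,fx=5,fy=5,interpolation=cv2.INTER_CUBIC)
b=cv2.resize(im[175:235,335:405],None,fx=6,fy=6,interpolation=cv2.INTER_CUBIC)
c=np.zeros((500,800,3),np.uint8);c[:500,:375]=a;c[:360,380:800]=b
cv2.imwrite("pics/c0.png",c)
E
```

```text
(no output)
```

View pics/c0.png

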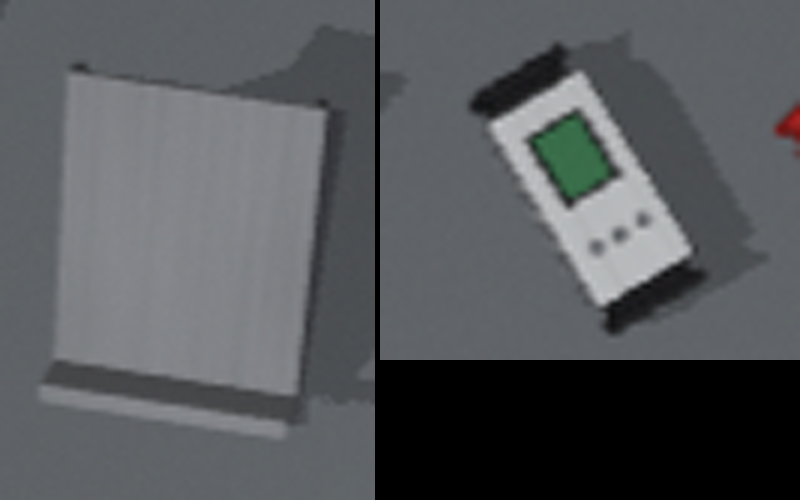

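```bash
cat > h.py <<'E'
import numpy as np, cv2
from station import status, eyes
from scipy.optimize import least_squares
from scipy.spatial.transform import Rotation as Rn
np.set_printoptions(precision=4,suppress=True)
def rays(px,K,T):
    px=np.atleast_2d(px).astype(float)
    d=np.c_[(px[:,0]-K[0,2])/K[0,0],-(px[:,1]-K[1,2])/K[1,1],-np.ones(len(px))]
    return T[:3,3],d@T[:3,:3].T
def onplane(px,z,K,T):
    o,d=rays(px,K,T); return o+d*((z-o[2])/d[:,2])[:,None]
def proj(P,K,T):
    c=(np.atleast_2d(P)-T[:3,3])@T[:3,:3]
    return np.c_[K[0,2]+K[0,0]*c[:,0]/-c[:,2],K[1,2]-K[1,1]*c[:,1]/-c[:,2]]
def cam(n,pose=None):
    c=eyes.calibration(n)
    if n!="wrist": return c["camera_matrix"],c["cam_to_world"]
    T=np.eye(4);T[:3,:3]=Rn.from_euler('xyz',pose[1]).as_matrix();T[:3,3]=pose[0]
    return c["camera_matrix"],T@c["hand_eye"]
def slopeR(yaw): # x up slope 30deg along heading yaw
    return Rn.from_euler('ZY',[yaw,-np.pi/6]).as_matrix()
E
python3 - <<'E'
from h import *
K,T=cam("top")
s=np.array([(55,360),(300,393),(70,70),(325,107)])/5+[225,175]
m=np.array([(0,.075,0),(0,-.075,0),(.19,.075,0),(.19,-.075,0)])
f=lambda p:(proj(m@slopeR(p[2]).T+[p[0],p[1],.03],K,T)-s).ravel()
r=least_squares(f,[.35,.14,0]);print("slope",r.x,np.degrees(r.x[2]),r.fun)
c=(np.array([(490,122),(583,72),(690,250),(603,305)])-[380,0])/6+[335,175]
P=onplane(c,.036,K,T);print(P)
ax=(P[0]+P[1]-P[2]-P[3])/2;print("case",P.mean(0),np.linalg.norm(ax),np.arctan2(ax[1],ax[0]),np.linalg.norm(P[0]-P[1]))
for n,p in dict(bowl=(317,141),meter=(203,170),drv1=(405,170),drv2=(462,163)).items():print(n,onplane(p,.02,K,T))
E
```

```text
slope [ 0.4535  0.1835 -0.1726] -9.889084539367031 [ 0.3718 -0.2506 -0.2454  0.1865 -0.4844  0.0968  0.3654 -0.0394]
[[ 0.6128 -0.1062  0.036 ]
 [ 0.6373 -0.1552  0.036 ]
 [ 0.5436 -0.205   0.036 ]
 [ 0.517  -0.1594  0.036 ]]
case [ 0.5777 -0.1565  0.036 ] 0.10779772328367575 0.49814452284115784 0.054737405509618926
bowl [[0.7942 0.0003 0.02  ]]
meter [[0.7119 0.3653 0.02  ]]
drv1 [[ 0.6905 -0.2738  0.02  ]]
drv2 [[ 0.7069 -0.454   0.02  ]]
```

The zoomed crop gives the slope at about (0.4535, 0.1835) with yaw −9.9°, and the case at (0.578, −0.157) with yaw 28.5°. I'll move above the case and take one close look.

```bash
python3 -m jog '[[27,39,0,0,0,0.009],[27,39,0,0,0,0.01],[27,39,0,0,0,0.01],[27,39,0,0,0,0.01],[27,39,0,0,0,0.01],[27,39,0,0,0,0.01],[27,39,0,0,0,0.01],[27,39,0,0,0,0.01],[27,39,0,0,0,0.01],[27,39,0,0,0,0.01],[27,39,0,0,0,0.01],[26,39,-10,0,0,0.01]]' 1 60
python3 -m jog '[[0,0,0,0,0,0],[0,0,0,0,0,0]]'
python3 - <<'E'
from h import *
s=status.get_state();print(s['t'],s['q'],s['eef_pos'],s['ee_rot'])
im=eyes.grab_frame("wrist");cv2.imwrite("pics/w0.png",im)
K,T=cam("wrist",(s['eef_pos'],s['ee_rot']));np.savez("w0.npz",K=K,T=T)
E
```

```text
t: 1.3
eef_pos: [0.5816, -0.1397, 0.1825]
ee_rot: [-3.14, -0.007, 2.073]
force: [0.1, -1.1, 1.2]
width: 0.0876
t: 1.5
eef_pos: [0.5834, -0.1342, 0.1798]
ee_rot: [-3.137, -0.009, 2.079]
force: [0.5, 0.2, 0.5]
width: 0.0872
1.5 [ 0.0952  0.2525 -0.1771 -0.0073 -1.1492 -1.1548] [ 0.5834 -0.1342  0.1798] [-3.137  -0.0093  2.079 ]
```

View pics/w0.png

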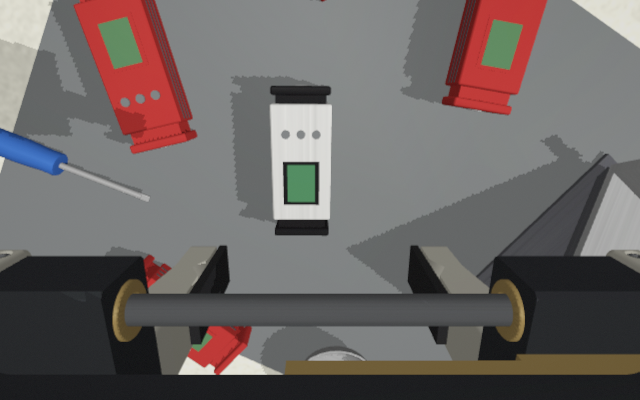

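```bash
python3 - <<'E'
from h import *
d=np.load("w0.npz");K,T=d['K'],d['T']
im=cv2.imread("pics/w0.png")
g=(im.min(2)>170).astype(np.uint8);g[:90]=0;g[235:]=0;g[:,:255]=0;g[:,345:]=0
c=max(cv2.findContours(g,cv2.RETR_EXTERNAL,cv2.CHAIN_APPROX_NONE)[0],key=cv2.contourArea)
b=cv2.boxPoints(cv2.minAreaRect(c));print(b)
P=onplane([(270.5,104),(331.5,104),(330.5,219.5),(273.5,219.5)],.036,K,T)
for P in(P,onplane(b,.036,K,T)):
    print(P.mean(0)); e=[(P[(i+1)%4]-P[i]) for i in range(4)]
    for v in e: print(np.linalg.norm(v),np.arctan2(v[1],v[0])%np.pi)
E
```

```text
[[270. 104.]
 [331. 104.]
 [331. 219.]
 [270. 219.]]
[ 0.5777 -0.1527  0.036 ]
0.054265775650446234 2.0776588639134577
0.10931973757124032 0.5090244501838764
0.05578501237643814 2.074716794768491
0.10916289478505047 0.4951123428002906
[ 0.5779 -0.1537  0.036 ]
0.0542644755072259 2.0776588639134603
0.10880673136878352 0.5175816532435341
0.059669182828890055 2.0747308005390117
0.10870841260476427 0.4678661416811605
```

```bash
python3 -m jog '[[-3,-10,-20,-0.006,-0.008,-0.005],[-2,-9,-35,0,0,0],[0,0,-35,0,0,0],[0,0,-35,0,0,0],[0,0,-25,0,0,0],[0,0,0,0,0,0],[0,0,0,0,0,0]]'
python3 - <<'E'
from h import *
s=status.get_state();print(s['eef_pos'],s['ee_rot'])
E
```

```text
t: 2.25
eef_pos: [0.5744, -0.1622, 0.0285]
ee_rot: [3.138, 0.003, 2.063]
force: [0.7, -0.2, 0.8]
width: 0.0879
[ 0.5744 -0.1622  0.0285] [3.1383 0.0027 2.0634]
```

```bash
python3 -m jog '[[3,6,-3,0,0,0.01],[1,2,-7,0,0,0],[0,0,-6,0,0,0],[0,0,-3,0,0,0],[0,0,0,0,0,0]]'
python3 - <<'E'
from h import *
s=status.get_state();print(s['eef_pos'],s['ee_rot'])
E
```

```text
t: 2.75
eef_pos: [0.582, -0.1542, 0.0134]
ee_rot: [3.131, 0.007, 2.074]
force: [0.5, 0.0, 0.3]
width: 0.0875
[ 0.582  -0.1542  0.0134] [3.1311 0.0067 2.0739]
```

```bash
python3 -m jog '[[-2,0,-4,0,0.008,0],[-1,0,-4,0,0,0],[0,0,0,0,0,0],[0,0,0,0,0,0]]'
python3 -m jog '[[0,0,0,0,0,0],[0,0,0,0,0,0],[0,0,0,0,0,0],[0,0,0,0,0,0],[0,0,0,0,0,0]]' 0 60
python3 - <<'E'
from h import *
s=status.get_state();print(s['eef_pos'],s['ee_rot'])
E
```

```text
t: 3.15
eef_pos: [0.5788, -0.1541, 0.0049]
ee_rot: [3.139, 0.003, 2.074]
force: [0.5, 0.6, -1.0]
width: 0.0874
t: 3.65
eef_pos: [0.579, -0.1541, 0.0052]
ee_rot: [3.138, 0.003, 2.074]
force: [-0.4, 2.0, -0.1]
width: 0.0542
[ 0.579  -0.1541  0.0052] [3.1383 0.0028 2.0742]
```

```bash
cat >> h.py <<'E'
SO=np.array([.4535,.1835,.03]);SY=-0.1726
def slopecoord(s=None):
    s=s or status.get_state(); R=slopeR(SY)
    return R.T@(s['eef_pos']-SO)*1000
def goal(x,y,z,flip=0):
    """needed shift mm & rotvec (world) to put TCP at slope coords mm; flip=1 -> case turned"""
    s=status.get_state();R=slopeR(SY);sg=-1 if flip else 1
    G=np.c_[R[:,1]*sg,R[:,0]*sg,-R[:,2]]
    C=Rn.from_euler('xyz',s['ee_rot']).as_matrix()
    print('t',s['t'],'slope',slopecoord(s),'shift',(SO+R@np.array([x,y,z])/1000-s['eef_pos'])*1000,'rot',Rn.from_matrix(G@C.T).as_rotvec(),'F',s['force'],'Fslope',R.T@s['force'],'w',s['width'])
E
python3 -c "
from h import *
goal(115,0,75);print(slopeR(SY));print(status.get_state()['q'])"
```

```text
t 3.65 slope [ 144.8782 -311.0543 -112.3039] shift [-64.3294 326.9607 147.2708] rot [ 0.0901 -0.5224 -0.6597] F [-0.3592  1.9598 -0.0965] Fslope [-0.6462  1.8689  0.2616] w 0.05415899517966834
[[ 0.8532  0.1717 -0.4926]
 [-0.1487  0.9851  0.0859]
 [ 0.5     0.      0.866 ]]
[ 0.0665  0.421  -0.389   0.0017 -0.7566 -1.1352]
```

```bash
python3 -m jog '[[0,0,20,0,0,0],[0,0,40,0,0,0],[0,0,40,0,0,0],[-6,30,35,0,0,0],[-6,35,15,0.01,-0.06,-0.08],[-6,35,0,0.01,-0.06,-0.08],[-6,35,0,0.01,-0.06,-0.08],[-6,35,0,0.01,-0.06,-0.08],[-6,35,0,0.01,-0.06,-0.08],[-6,30,0,0.01,-0.06,-0.08],[-6,25,0,0.01,-0.06,-0.07],[0,0,0,0,0,0]]'
python3 -m jog '[[0,0,0,0,0,0]]'
python3 -c "
from h import *
goal(115,0,75);print(status.get_state()['q'])"
```

```text
t: 4.85
eef_pos: [0.5303, 0.0767, 0.155]
ee_rot: [2.777, 0.031, 1.563]
force: [-0.1, -1.6, -4.3]
width: 0.053
t: 4.95
eef_pos: [0.5294, 0.0767, 0.1546]
ee_rot: [2.778, 0.032, 1.565]
force: [1.1, -0.4, -3.0]
width: 0.0528
t 4.95 slope [142.9427 -92.162   61.3545] shift [-14.7326  96.1205  -2.154 ] rot [ 0.0176 -0.1628 -0.1643] F [ 1.094  -0.4273 -2.9807] Fslope [-0.4934 -0.233  -3.1569] w 0.0528430932065465
[ 0.6757 -0.0571 -0.8385  0.4734 -0.5725 -2.6186]
```

```bash
python3 -m jog '[[-3,22,5,0.004,-0.04,-0.04],[-3,22,0,0.004,-0.04,-0.04],[-3,22,0,0.004,-0.04,-0.04],[-3,20,0,0.004,-0.03,-0.03],[0,0,0,0,0,0],[0,0,0,0,0,0]]'
python3 -c "
from h import *
goal(115,0,75);print(status.get_state()['q'])"
```

```text
t: 5.55
eef_pos: [0.5321, 0.1426, 0.184]
ee_rot: [2.699, 0.007, 1.452]
force: [-0.2, 0.1, -4.1]
width: 0.0528
t 5.55 slope [150.1301 -26.7755  91.1886] shift [-17.3989  30.2125 -31.5848] rot [-0.0046 -0.0813 -0.0531] F [-0.2486  0.144  -4.0851] Fslope [-2.2761  0.0992 -3.403 ] w 0.05283477740230635
[ 0.8295 -0.0733 -0.8609  0.6481 -0.6221 -3.0213]
```

```bash
cat >> h.py <<'E'
def gg(x,y,z,tilt,flip=0):
    """grasp point to slope coords (mm), tool tilted `tilt` deg from vertical towards slope x"""
    s=status.get_state();R=slopeR(SY);sg=-1 if flip else 1
    A=Rn.from_euler('ZY',[SY,-np.radians(tilt)]).as_matrix()
    G=np.c_[A[:,1]*sg,A[:,0]*sg,-A[:,2]]
    C=Rn.from_euler('xyz',s['ee_rot']).as_matrix()
    tgt=SO+R@np.array([x,y,z])/1000+G[:,2]*.019
    gp=s['eef_pos']-C[:,2]*.019
    tl=np.degrees(np.arctan2(*( (Rn.from_euler('Z',SY).as_matrix().T@C[:,2])[[0,2]]*[1,-1])))
    print('t',s['t'],'grasp@slope',R.T@(gp-SO)*1000,'tilt',tl,'\nshift',(tgt-s['eef_pos'])*1000,'rot',Rn.from_matrix(G@C.T).as_rotvec(),'\nFslope',R.T@s['force'],'w',s['width'],'q',s['q'])
E
python3 -c "
from h import *
gg(110,-20,75,20)"
```

```text
t 5.55 grasp@slope [151.6736 -27.0844 110.1233] tilt 25.339862137478224 
shift [-18.6978  10.1373 -51.939 ] rot [ 0.0208  0.0914 -0.0537] 
Fslope [-2.2761  0.0992 -3.403 ] w 0.05283477740230635 q [ 0.8295 -0.0733 -0.8609  0.6481 -0.6221 -3.0213]
```

```bash
python3 -m jog '[[0,-2,0,0.01,0.06,0],[-4,0,-8,0.01,0.03,-0.01],[-5,3,-12,0,0,-0.02],[-5,4,-14,0,0,-0.02],[-3,2,-8,0,0,0],[0,0,0,0,0,0],[0,0,0,0,0,0]]'
python3 -c "
from h import *
gg(110,-20,50,20)"
```

```text
t: 6.25
eef_pos: [0.5135, 0.1424, 0.137]
ee_rot: [2.8, 0.004, 1.397]
force: [-0.1, 0.2, -2.3]
width: 0.0529
t 6.25 grasp@slope [114.2674 -30.1122  78.2898] tilt 19.551822237799154 
shift [ 12.1811   8.2157 -26.5833] rot [ 0.0022 -0.0083  0.0015] 
Fslope [-1.281   0.1239 -1.888 ] w 0.05291913342078097 q [ 0.8296 -0.0031 -0.8365  0.5144 -0.6155 -2.9791]
```

```bash
python3 -m jog '[[2,-2,-4,0.01,0.06,0],[3,-2,-6,0.01,0.06,0],[4,0,-8,0,0.01,0],[0,0,0,0,0,0],[0,0,0,0,0,0]]' 
python3 -c "
from h import *
gg(110,-33,50,12)"
```

```text
t: 6.75
eef_pos: [0.5233, 0.1374, 0.1198]
ee_rot: [2.933, 0.005, 1.399]
force: [0.1, -0.1, -2.2]
width: 0.0528
t 6.75 grasp@slope [117.2181 -33.3727  57.5221] tilt 11.928541031612781 
shift [ -2.3518   0.8734 -10.1186] rot [ 0.0044 -0.002  -0.0008] 
Fslope [-0.9494 -0.1181 -1.9629] w 0.05275639446081047 q [ 0.7441  0.0921 -0.6562  0.2572 -0.7147 -2.6719]
```

```bash
python3 -m jog '[[0,0,-5,0,0,0],[1,0,-6,0,0,0],[2,-0.4,-4,0,0,0],[2,-0.4,-4,0,0,0],[2,-0.4,-4,0,0,0],[0,0,0,0,0,0]]' 0 12
python3 -c "
from h import *
gg(110,-33,24,12)"
```

```text
t: 7.35
eef_pos: [0.5288, 0.1355, 0.095]
ee_rot: [2.932, 0.006, 1.401]
force: [-0.1, 0.8, -3.0]
width: 0.0549
t 7.35 grasp@slope [109.7986 -34.2813  33.1494] tilt 12.022094519365274 
shift [ 4.9076  0.5394 -7.8246] rot [ 0.0056 -0.0006 -0.0031] 
Fslope [-1.6924  0.7517 -2.4957] w 0.05485695922073502 q [ 0.7308  0.1295 -0.6891  0.2811 -0.6442 -2.6868]
```

```bash
python3 -m jog '[[2,0,-3,0,0,0],[2,0,-3,0,0,0],[1,0,-1,0,0,0],[0,0,0,0,0,0],[0,0,0,0,0,0]]'
python3 - <<'E'
from h import *
gg(110,-33,24,12)
im=eyes.grab_frame("wrist");im2=eyes.grab_frame("scene")
b=cv2.resize(im2[160:260,300:450],(480,320),interpolation=cv2.INTER_CUBIC)
c=np.zeros((600,480,3),np.uint8);c[:280,:448]=cv2.resize(im,(448,280));c[280:]=b
cv2.imwrite("pics/p1.png",c)
E
```

```text
t: 7.85
eef_pos: [0.5342, 0.1351, 0.0887]
ee_rot: [2.931, 0.006, 1.401]
force: [-3.6, 0.9, -1.4]
width: 0.0557
t 7.85 grasp@slope [111.2961 -33.6657  24.9971] tilt 12.049974684968683 
shift [-0.4982  0.8688 -1.5153] rot [ 0.0062 -0.0002 -0.0024] 
Fslope [-3.8447  0.3037  0.6546] w 0.055684754032631595 q [ 0.722   0.1457 -0.6892  0.2873 -0.6272 -2.6863]
```

View pics/p1.png

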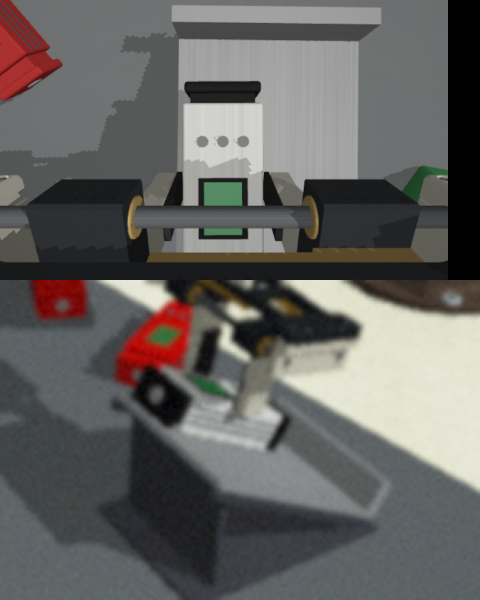

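The wrist view (upper half) shows the case flat on the plate, parallel to its edges and square to the bar at row 25. The scene view agrees. I'll grip hard and slide it down.

```bash
python3 -m jog '[[0,0,0,0,0,0],[0,0,0,0,0,0],[0,0,0.5,0,0,0],[-4,0.7,-2.3,0,0,0],[-5,0.9,-2.9,0,0,0],[-5,0.9,-2.9,0,0,0],[-5,0.9,-2.9,0,0,0],[-5,0.9,-2.9,0,0,0],[-4,0.7,-2.3,0,0,0],[0,0,0,0,0,0]]' 0 60
python3 -c "
from h import *
gg(73,-33,24.5,12)"
```

```text
t: 8.95
eef_pos: [0.5041, 0.1406, 0.0712]
ee_rot: [2.931, 0.006, 1.401]
force: [0.0, -0.3, -2.8]
width: 0.0532
t 8.95 grasp@slope [ 75.939  -33.4624  25.1268] tilt 12.075288503978598 
shift [-2.126   0.9423 -2.0178] rot [ 0.0062  0.0002 -0.003 ] 
Fslope [-1.3328 -0.2572 -2.4085] w 0.053238506741448165 q [ 0.7748  0.1261 -0.7779  0.3256 -0.5712 -2.7808]
```

```bash
python3 -m jog '[[-2.6,0.5,-1.5,0,0,0],[-2.6,0.5,-1.5,0,0,0],[-2.6,0.5,-1.5,0,0,0],[-2.6,0.5,-1.5,0,0,0]]'
python3 -c "
from h import *
gg(63,-33,24.5,12)"
```

```text
t: 9.35
eef_pos: [0.495, 0.1434, 0.0664]
ee_rot: [2.928, 0.005, 1.402]
force: [6.3, -3.7, 1.8]
width: 0.0527
t 9.35 grasp@slope [ 65.3139 -32.2643  25.7341] tilt 12.244229645840147 
shift [-1.5568 -0.394  -2.2429] rot [ 0.0058  0.0033 -0.0041] 
Fslope [ 6.8152 -2.6124 -1.8302] w 0.05274332517147989 q [ 0.7943  0.1191 -0.8079  0.3446 -0.5514 -2.8191]
```

```bash
python3 -m jog '[[-2.6,0.4,-1.6,0,0,0],[-2.6,0.4,-1.6,0,0,0],[-3,0.4,-1.8,0,0,0],[-3.5,0.4,-2.1,0,0,0]]'
python3 -c "
from h import *
gg(63,-33,24.5,12)"
```

```text
t: 9.75
eef_pos: [0.4899, 0.1462, 0.0652]
ee_rot: [2.917, 0.003, 1.405]
force: [21.0, -14.6, 13.7]
width: 0.0535
t 9.75 grasp@slope [ 59.8073 -30.4206  27.5167] tilt 12.885023792656474 
shift [ 3.4905 -3.191  -1.0794] rot [ 0.006   0.0146 -0.0068] 
Fslope [ 26.9046 -10.8146   0.2364] w 0.053484641890585355 q [ 0.8107  0.1089 -0.8372  0.3772 -0.5314 -2.8643]
```

```bash
python3 -m jog '[[0,0,0,0,0,0]]'
python3 - <<'E'
from h import *
gg(63,-33,24.5,12)
im=eyes.grab_frame("wrist");im2=eyes.grab_frame("scene")
b=cv2.resize(im2[170:260,320:440],(480,360),interpolation=cv2.INTER_CUBIC)
c=np.zeros((600,480,3),np.uint8);c[:240,:480]=cv2.resize(im[0:160,180:500],(480,240));c[240:]=b
cv2.imwrite("pics/p2.png",c)
E
```

```text
t: 9.85
eef_pos: [0.491, 0.1464, 0.0664]
ee_rot: [2.915, 0.003, 1.405]
force: [0.4, 0.2, -3.7]
width: 0.0531
t 9.85 grasp@slope [ 61.2787 -30.124   27.9919] tilt 13.006047845402037 
shift [ 2.3769 -3.3153 -2.2356] rot [ 0.0054  0.0169 -0.0067] 
Fslope [-1.5795  0.3003 -3.3933] w 0.05305733554632208 q [ 0.8097  0.1077 -0.8364  0.3794 -0.5316 -2.8651]
```

View pics/p2.png

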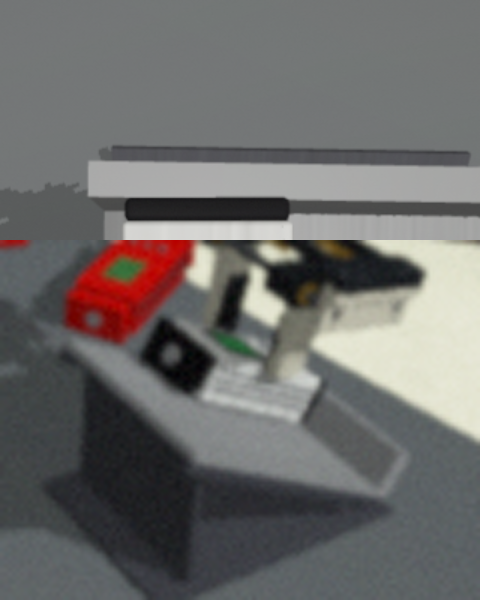

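Cap b is flush against the bar in both crops, after peaking at about 27 N, and the upper cap is still proud. Next I lift and turn the case.

```bash
python3 -m jog '[[4,-0.7,3,0,0,0],[3,-0.5,8,0,0,0],[2,-0.5,15,0,0,0],[2,-0.5,20,0,0,0],[3,-0.5,20,0,0,0],[4,-0.5,15,0,0,0],[0,0,0,0,0,0],[0,0,0,0,0,0]]'
python3 -c "
from h import *
gg(120,-20,90,28,1)"
```

```text
t: 10.75
eef_pos: [0.5062, 0.1427, 0.1487]
ee_rot: [2.923, 0.004, 1.405]
force: [-0.2, 0.6, -3.7]
width: 0.0533
t 10.75 grasp@slope [116.1322 -31.0715  91.4737] tilt 12.528042508179423 
shift [10.663   9.4304  2.4291] rot [-1.0688  0.1889  2.9399] 
Fslope [-2.1302  0.5102 -3.0102] w 0.05327845730211524 q [ 0.7886  0.029  -0.652   0.2573 -0.7821 -2.6981]
```

```bash
python3 -m jog '[[0,0,2,-0.025,0.004,0.07],[0,0,2,-0.05,0.009,0.138],[0,0,2,-0.05,0.009,0.138],[0,0,0,-0.05,0.009,0.138],[0,0,0,-0.05,0.009,0.138],[0,0,0,-0.05,0.009,0.138],[0,0,0,-0.05,0.009,0.138],[0,0,0,-0.05,0.009,0.138],[0,0,0,-0.05,0.009,0.138],[0,0,0,-0.05,0.009,0.138],[0,0,0,-0.05,0.009,0.138],[0,0,0,0,0,0]]'
python3 -c "
from h import *
gg(120,-20,90,28,1)"
```

```text
t: 11.95
eef_pos: [0.497, 0.1376, 0.1399]
ee_rot: [-2.979, 0.346, 2.989]
force: [-0.1, -0.2, -3.5]
width: 0.0534
t 11.95 grasp@slope [102.1228 -34.7681  88.2553] tilt 20.0264833656942 
shift [19.8909 14.5179 11.3082] rot [-0.5074  0.0995  1.463 ] 
Fslope [-1.7969 -0.1862 -2.9671] w 0.05341287213551754 q [ 0.9257  0.0349 -0.817   0.5553 -0.783  -1.5176]
```

```bash
python3 -m jog '[[3,1,3,-0.025,0.005,0.07],[3,2,3,-0.048,0.009,0.138],[3,2,2,-0.048,0.009,0.138],[3,2,2,-0.048,0.009,0.138],[3,2,0,-0.048,0.009,0.138],[3,2,0,-0.048,0.009,0.138],[2,1,0,-0.048,0.009,0.138],[0,0,0,-0.048,0.009,0.138],[0,0,0,-0.048,0.009,0.138],[0,0,0,-0.048,0.009,0.138],[0,0,0,-0.02,0.005,0.06],[0,0,0,0,0,0]]'
python3 -c "
from h import *
gg(115,-20,60,28,1)"
```

```text
t: 13.15
eef_pos: [0.5143, 0.1483, 0.1425]
ee_rot: [-2.658, 0.024, -1.828]
force: [-0.1, 0.4, -3.4]
width: 0.0533
t 13.15 grasp@slope [114.0889 -23.8845  83.4193] tilt 27.704441522741252 
shift [ 13.126    2.004  -19.7831] rot [-0.0248 -0.0001  0.0849] 
Fslope [-1.8274  0.3287 -2.837 ] w 0.05333966634060582 q [ 0.83   -0.0441 -1.0164  0.9217 -0.5283 -0.318 ]
```

```bash
python3 -m jog '[[2,0,0,0,0.05,0.01],[2,0,0,0,0.08,0.03],[2,0,-3,0,0.08,0.03],[0,0,-3,0,0,0],[0,0,0,0,0,0],[0,0,0,0,0,0]]'
python3 -c "
from h import *
gg(115,-25,60,15,1)"
```

```text
t: 13.75
eef_pos: [0.5173, 0.1468, 0.1326]
ee_rot: [-2.867, -0.021, -1.785]
force: [-0.2, -0.6, -3.8]
width: 0.0532
t 13.75 grasp@slope [115.9034 -24.6315  72.632 ] tilt 15.65349471403293 
shift [  5.287   -0.6913 -11.4576] rot [0.023  0.0081 0.0411] 
Fslope [-1.9898 -0.6357 -3.2194] w 0.05321865642961946 q [ 0.8164  0.0524 -0.7286  0.3855 -0.701   0.2582]
```

```bash
python3 -m jog '[[2,-0.4,-4,0.02,0.008,0.035],[3,-0.4,-5,0,0,0],[2,-0.4,-4,0,0,0],[2,-0.4,-3.5,0,0,0],[2,-0.4,-3.5,0,0,0],[2,-0.4,-3.5,0,0,0],[2,-0.4,-3.5,0,0,0],[0,0,0,0,0,0]]' 0 10
python3 -c "
from h import *
gg(115,-25,24,15,1)"
```

```text
t: 14.55
eef_pos: [0.5296, 0.1406, 0.1024]
ee_rot: [-2.877, -0.008, -1.758]
force: [-0.3, 0.6, -1.7]
width: 0.0555
t 14.55 grasp@slope [112.3906 -28.9493  39.8861] tilt 15.159150987514552 
shift [ 10.7172   2.3627 -12.468 ] rot [0.0083 0.0014 0.0149] 
Fslope [-1.2207  0.4915 -1.2777] w 0.055513654392521136 q [ 0.7657  0.1011 -0.7556  0.3949 -0.6016  0.3042]
```

```bash
python3 -m jog '[[2.5,0.3,-3,0.008,0,0.012],[2.5,0.3,-3,0,0,0],[2.5,0.3,-3,0,0,0],[2,0.3,-2.5,0,0,0],[0,0,0,0,0,0],[0,0,0,0,0,0]]'
python3 - <<'E'
from h import *
gg(115,-25,24,15,1)
im=eyes.grab_frame("wrist");im2=eyes.grab_frame("scene")
b=cv2.resize(im2[160:260,300:450],(480,320),interpolation=cv2.INTER_CUBIC)
c=np.zeros((600,480,3),np.uint8);c[:280,:448]=cv2.resize(im,(448,280));c[280:]=b
cv2.imwrite("pics/p3.png",c)
E
```

```text
t: 15.15
eef_pos: [0.5401, 0.1415, 0.0903]
ee_rot: [-2.878, -0.0, -1.746]
force: [-9.1, 2.8, 4.3]
width: 0.0557
t 15.15 grasp@slope [115.1288 -26.4458  24.313 ] tilt 15.10162604734884 
shift [ 0.2635  1.4391 -0.3442] rot [0.0005 0.0017 0.0029] 
Fslope [-6.0008  1.2178  8.4153] w 0.05566945704669142 q [ 0.7424  0.1304 -0.7565  0.4016 -0.5582  0.3241]
```

View pics/p3.png

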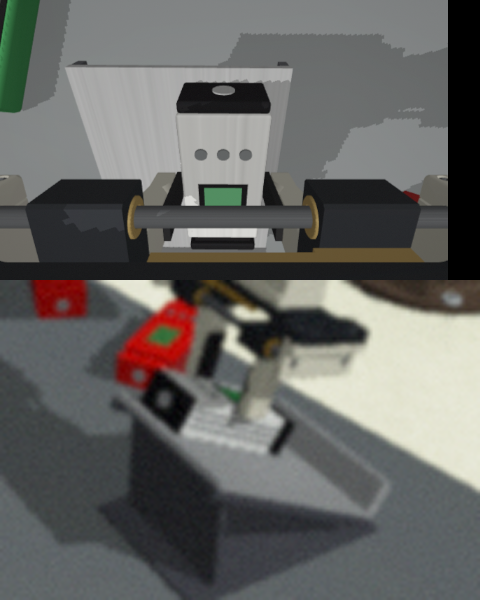

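The case is flat on the slope and turned: the display end now faces the bar and the flush cap b is upslope. I'll grip hard and slide it down.

```bash
python3 -m jog '[[0,0,0,0,0,0],[0,0,0,0,0,0],[0,0,0.8,0,0,0],[-4,0.7,-2.3,0,0,0],[-5,0.9,-2.9,0,0,0],[-5,0.9,-2.9,0,0,0],[-5,0.9,-2.9,0,0,0],[-5,0.9,-2.9,0,0,0],[-5,0.9,-2.9,0,0,0],[-3,0.5,-1.7,0,0,0],[0,0,0,0,0,0]]' 0 60
python3 -c "
from h import *
gg(73,-25,24.5,15,1)"
```

```text
t: 16.35
eef_pos: [0.5054, 0.1478, 0.0703]
ee_rot: [-2.878, -0.001, -1.746]
force: [0.4, -0.5, -2.4]
width: 0.0533
t 16.35 grasp@slope [ 74.6246 -26.2206  24.6481] tilt 15.104751234939705 
shift [-1.1327  1.4591 -0.9496] rot [0.0009 0.0017 0.0025] 
Fslope [-0.7916 -0.3861 -2.3442] w 0.05326843854703685 q [ 0.7985  0.109  -0.8613  0.4698 -0.4968  0.1939]
```

```bash
python3 -m jog '[[-2.6,0.4,-1.6,0,0,0],[-2.6,0.4,-1.6,0,0,0],[-2.6,0.4,-1.6,0,0,0],[-2.6,0.4,-1.6,0,0,0],[-2.6,0.4,-1.6,0,0,0]]'
python3 -c "
from h import *
gg(63,-25,24.5,15,1)"
```

```text
t: 16.85
eef_pos: [0.495, 0.1505, 0.065]
ee_rot: [-2.873, 0.0, -1.746]
force: [5.0, -5.0, 0.6]
width: 0.0536
t 16.85 grasp@slope [ 62.5671 -25.3763  25.4024] tilt 15.396295328357969 
shift [ 0.7549  0.2586 -0.5996] rot [0.001  0.0068 0.0022] 
Fslope [ 5.2887 -4.0285 -2.3479] w 0.05361282400838463 q [ 0.817   0.1006 -0.9003  0.5093 -0.4731  0.1345]
```

```bash
python3 -m jog '[[-2.6,0.3,-1.7,0,0,0],[-2.6,0.3,-1.7,0,0,0],[-2.8,0.3,-1.9,0,0,0]]'
python3 -c "
from h import *
gg(63,-25,24.5,15,1)"
```

```text
t: 17.15
eef_pos: [0.4916, 0.1516, 0.0642]
ee_rot: [-2.865, 0.0, -1.746]
force: [19.1, -15.5, 12.2]
width: 0.0538
t 17.15 grasp@slope [ 59.0024 -24.8389  26.5831] tilt 15.849714684336186 
shift [ 4.1433 -0.8749  0.1198] rot [0.0026 0.0146 0.0021] 
Fslope [ 24.7175 -11.9424  -0.2236] w 0.05379779697717483 q [ 0.8241  0.0942 -0.9215  0.542  -0.4614  0.0953]
```

```bash
python3 -m jog '[[-3,0.3,-2,0,0,0],[-3,0.3,-2,0,0,0]]'; python3 -m jog '[[0,0,0,0,0,0]]'
python3 - <<'E'
from h import *
gg(63,-25,24.5,15,1)
im=eyes.grab_frame("wrist");im2=eyes.grab_frame("scene");im3=eyes.grab_frame("top")
c=np.zeros((600,800,3),np.uint8);c[:300,:480]=cv2.resize(im,(480,300));c[300:,:450]=cv2.resize(im2[170:270,310:460],(450,300),interpolation=cv2.INTER_CUBIC)
c[300:,480:]=cv2.resize(im3[175:275,215:305],(320,300),interpolation=cv2.INTER_CUBIC)
cv2.imwrite("pics/p4.png",c)
E
```

```text
t: 17.35
eef_pos: [0.4909, 0.1517, 0.0657]
ee_rot: [-2.856, -0.001, -1.747]
force: [16.5, -13.0, 9.7]
width: 0.0536
t: 17.45
eef_pos: [0.4918, 0.1515, 0.0667]
ee_rot: [-2.854, -0.0, -1.747]
force: [0.5, 0.1, -5.1]
width: 0.0534
t 17.45 grasp@slope [ 60.2317 -24.9283  28.6616] tilt 16.459769589547573 
shift [ 3.9452 -0.7316 -2.3511] rot [0.0048 0.025  0.0041] 
Fslope [-2.1062  0.2167 -4.6334] w 0.053421940482083353 q [ 0.8253  0.0867 -0.934   0.5715 -0.4575  0.0646]
```

View pics/p4.png

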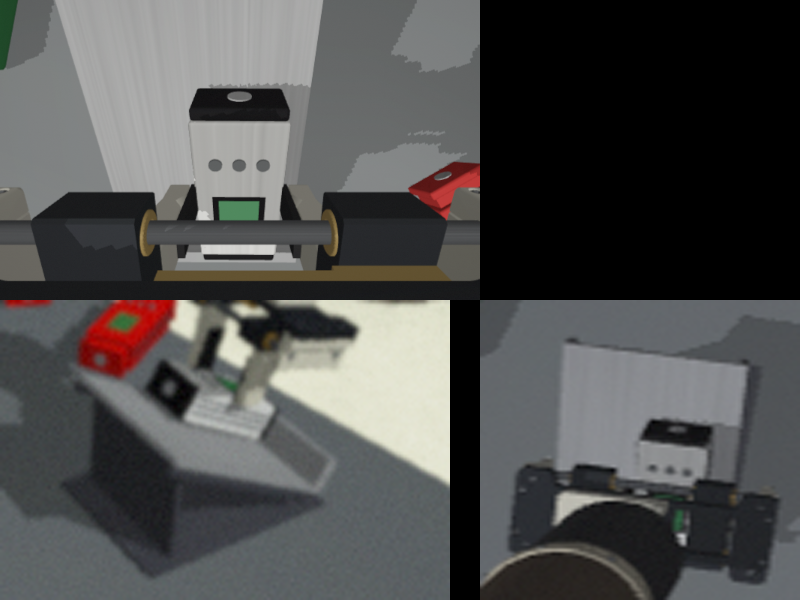

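Both caps look flush, but the grasp has risen about 4 mm off the plate. I'll lower it gently, check the pressure, then loosen.

```bash
python3 -m jog '[[0.5,-0.1,-1.5,0,0,0],[0.5,-0.1,-1.5,0,0,0],[0.5,-0.1,-1.5,0,0,0],[0.3,0,-0.8,0,0,0],[0,0,0,0,0,0]]' 0 8
python3 -c "
from h import *
gg(63,-25,24.5,15,1)"
python3 -m jog '[[0,0,0,0,0,0],[0,0,0,0,0,0],[0,0,0,0,0,0]]' 0 3
python3 -m jog '[[0,0,0,0,0,0],[0,0,0,0,0,0],[0,0,0,0,0,0]]' 0.75
python3 -c "
from h import *
gg(63,-25,24.5,15,1)"
```

```text
t: 18.1
eef_pos: [0.4939, 0.1525, 0.0615]
ee_rot: [-2.854, 0.0, -1.746]
force: [0.5, -1.0, 1.8]
width: 0.0556
t 18.1 grasp@slope [ 59.2819 -23.6089  23.2169] tilt 16.50139690450236 
shift [ 1.8299 -1.7268  2.8352] rot [0.0041 0.0259 0.0024] 
Fslope [ 1.5055 -0.8931  1.2447] w 0.05559062612803729 q [ 0.8162  0.0978 -0.9432  0.596  -0.4367  0.0479]
t: 18.4
eef_pos: [0.4939, 0.1525, 0.0615]
ee_rot: [-2.853, 0.0, -1.746]
force: [-0.3, -1.5, 3.5]
width: 0.0562
t: 18.7
eef_pos: [0.4935, 0.153, 0.0609]
ee_rot: [-2.854, 0.001, -1.745]
force: [-0.1, -0.5, 0.1]
width: 0.0655
t 18.7 grasp@slope [ 58.5932 -23.1884  22.8746] tilt 16.46200954890512 
shift [ 2.1877 -2.2236  3.4795] rot [0.0038 0.0252 0.0015] 
Fslope [ 0.0792 -0.529   0.0868] w 0.06545819817757263 q [ 0.8169  0.0987 -0.9439  0.5963 -0.4351  0.0474]
```

```bash
python3 -m jog '[[0,0,0,0,0,0],[0,0,0,0,0,0],[0,0,0,0,0,0],[-2,0.4,8,0,0,0],[-4,0.8,15,0,0,0],[-8,1.5,28,0,0,0],[-8,1.5,28,0,0,0],[-8,1.5,28,0,0,0]]' 1
python3 -m jog '[[0,-20,20,0,0,0],[0,-40,20,0,0,0],[0,-45,0,0,0,0],[0,-45,0,0,0,0],[0,-45,0,0,0,0],[0,-45,0,0,0,0],[0,-40,0,0,0,0],[0,0,0,0,0,0],[0,0,0,0,0,0]]'
python3 - <<'E'
from h import *
s=status.get_state();print(s['t'],s['q'],s['force'])
im2=eyes.grab_frame("scene");im3=eyes.grab_frame("top")
cv2.imwrite("pics/topF.png",im3)
c=np.zeros((600,800,3),np.uint8);c[:300,:480]=cv2.resize(im3,(480,300));c[300:,:450]=cv2.resize(im2[170:270,310:460],(450,300),interpolation=cv2.INTER_CUBIC)
c[:500,480:]=cv2.resize(im3[175:275,225:289],(320,500),interpolation=cv2.INTER_CUBIC)
cv2.imwrite("pics/p5.png",c)
E
```

```text
t: 19.5
eef_pos: [0.4597, 0.1556, 0.166]
ee_rot: [-2.862, -0.008, -1.746]
force: [0.6, 1.1, 0.5]
width: 0.088
t: 20.4
eef_pos: [0.4584, -0.1314, 0.2152]
ee_rot: [-2.85, 0.003, -1.742]
force: [-0.4, 1.1, 0.7]
width: 0.0878
20.4 [ 0.2361 -0.2003 -0.6677  0.1502 -0.8394  1.0777] [-0.4401  1.1237  0.7021]
```

View pics/p5.png

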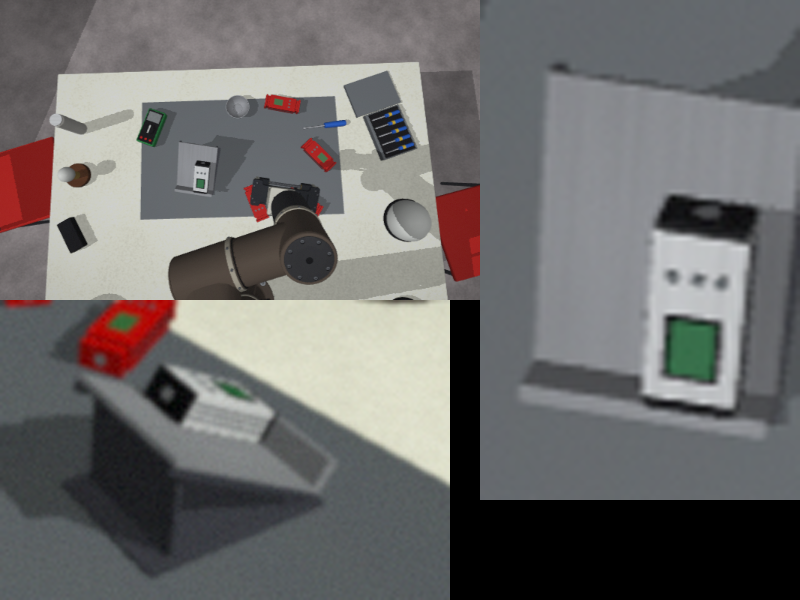

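```bash
python3 - <<'E'
from h import *
K,T=cam("top");R=slopeR(SY)
px=(np.array([(655,231),(757,239),(738,411),(643,402)])-[480,0])/5+[225,175]
o,d=rays(px,K,T);n=R[:,2];P0=SO+n*.036
t=((P0-o)@n)/(d@n);P=o+d*t[:,None];Q=(P-SO)@R*1000;print(Q,Q.mean(0))
v=(Q[0]+Q[1]-Q[2]-Q[3])/2;print(np.linalg.norm(v),np.degrees(np.arctan2(v[1],v[0])))
E
```

```text
[[116.3742   0.2325  36.    ]
 [120.4876 -58.1068  36.    ]
 [  6.4385 -55.9129  36.    ]
 [  3.1217   0.8304  36.    ]] [ 61.6055 -28.2392  36.    ]
113.6594406222338 -0.7037020324783848
```

```bash
python3 -c "
from station import workorder
print(workorder.job_done())"
```

```text
the job is handed in; nothing more can be done
None
```

I pressed both end caps home against the stop bar and handed the job in at about 20.5 s. Cap b (the −x end) went first. I then turned the case end for end in the hand and pressed cap a (the +x end). The push forces peaked at about 27 N for cap b and at least 25 N for cap a.

**Wrist limit:** the last joint nearly reached its range limit with the tool square to the slope. I therefore held the tool about 12–15° from vertical and let the case settle flat on the plate under a light grip before each push.

**Last checks from the top and scene pictures:**
- The case lies display up on the slope, cap a at the bar and cap b flush.
- Its centre is about 62 mm up from the bar; 63 mm is expected with the cap home, and 73 mm with it fully out.
- It is about 0.7° off straight and 28 mm to the right of the middle line, inside the 45 mm allowance.
- The gripper is well clear.
- The bowl, meter and screwdriver look unmoved.

**Disagreements:**
- The box measured about 114 mm long in the last top view instead of 110 mm, so those figures are good to a few millimetres.
- The case rose about 4 mm off the plate during the second push. I lowered it gently before letting go.
- The cap positions were judged from the pictures and the force, not read directly.

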